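# Set out the lunch tin, bottle and teapot on the cork mats

## Task

Lay out the morning things in a row on the three cork mats, left and right being as the robot sees them: the lunch tin on the middle mat (its open lower tier on the mat, its lidded upper tier seated squarely on that, the spoon lying flat lengthwise along the middle of the lid), the glass bottle on the mat to the tin's left and the teapot on the mat to its right. Each stands upright in the middle of its own mat; set things down without dropping or knocking any over, and leave the dish brush and the matchbox where they are.

Things in the scene. Friction and masses are not known exactly. Their poses are not given: they have to be found in the camera images.
- mat_a: One of three identical round cork mats, 120 mm across, 5 mm thick, fixed. Origin: centre of its underside, on the counter; axes as the robot's (+x ahead, +y left). Names do not tell position: left, middle and right mats are told by y alone (largest, middle, smallest; at least 80 mm apart in y); the row may be staggered in x.
- mat_b: One of three identical round cork mats, 120 mm across, 5 mm thick, fixed. Origin: centre of its underside, on the counter; axes as the robot's (+x ahead, +y left). Names do not tell position: left, middle and right mats are told by y alone (largest, middle, smallest; at least 80 mm apart in y); the row may be staggered in x.
- mat_c: One of three identical round cork mats, 120 mm across, 5 mm thick, fixed. Origin: centre of its underside, on the counter; axes as the robot's (+x ahead, +y left). Names do not tell position: left, middle and right mats are told by y alone (largest, middle, smallest; at least 80 mm apart in y); the row may be staggered in x.
- lower_tier: Open steel lower tier of the lunch tin: oblong box 110 (own x) by 60 (own y) by 45 mm high, walls and floor 3 mm, clips on the short ends reaching 59 mm from the middle. Loose, 0.16 kg. Origin: centre of its underside, z up. Grasp across the 60 mm width. Either way round on the mat.
- upper_tier: Closed steel upper tier with flat pale lid, 110 (own x) by 60 (own y) by 52 mm high. Its lowest 6 mm is a foot 96 by 46 mm (90 by 40 at the bottom) that drops into the lower tier's mouth (104 by 54 mm). Loose, 0.22 kg. Origin: centre of the foot's underside. Grip sides 6 to 52 mm above it, across the 60 mm. Seated, its origin is 39 mm above the lower tier's. Either way round.
- bottle: Green glass bottle, 62 mm across, 180 mm tall, 0.32 kg, loose, upright. Neck 26 mm; fixed metal twist cap 32 mm across from 158 to 180 mm height: lift it by the cap. Origin: centre of its underside, z up.
- teapot: White ceramic teapot, body 100 mm across, 92 mm high with fixed lid and knob, 0.42 kg, loose. Spout to own -x, reaching 84 mm. A rigid dark bail handle arches over it: round bar 12 mm thick, level from own x = -30 to +30 mm, bar centre 122 mm high. Lift by the bar's middle, closing across own y. Origin: centre of its underside. May face any way at the end.
- spoon: Steel tablespoon 166 mm long, along own x: round bowl 42 mm across, 10 mm high, centred 62 mm to +x; handle to -x. Loose, 0.06 kg. Origin: at underside height on the handle near its balance point, where the handle is 10 mm wide (own y) and 2 to 10 mm high: pick it there. Either end may point either way. The lid's top is 52 mm above the upper tier's origin.
- brush: Bystander: white plastic dish brush with grey bristles, 175 mm long, 25 mm high, lying along x. Origin: under its middle. Must not be moved.
- matchbox: Bystander: cardboard matchbox 52 by 36 by 15 mm, loose. Origin: centre of its underside. Must not be moved.
Mind the look-alikes: they are no part of the job. What is shaped like the lower_tier but pink or purple is not meant.

How it is judged:
By the outcome, as a careful person would: the job done as asked, in the order asked, and still so for the second after the job is handed in, with the robot touching nothing.
It also fails if it takes over 115 s, if anything falls off the work surface, if the arm or the gripper's body presses on something with over 40 N, if the wrist force passes 120 N, or if a joint passes its speed limit or range.

## Robot

A 7-joint arm with a two-finger parallel gripper is mounted at the origin on the work surface. World frame = base frame: x ahead of the robot, y to its left, z up, the work surface at z = 0. Lengths are in m, angles in rad, forces in N, time in s.
With the tool pointing down it reaches from about 0.425 to 0.925 m from the base axis. Payload 6.8 kg.
Tool frame: the origin (TCP) lies on the centre line of the jaws, within the pads' length; the fingertips stand 11 mm ahead of it and the grasp point (between the pads) lies 8 mm behind it; z points along the fingers, y is the line along which they close (so a half turn about z gives the same grasp; the last joint's range is limited). The gripper opens to 85 mm and grips with 20 to 120 N. Pads are 22 mm wide; open, the fingers measure 114 mm over their backs; the gripper's body (76 mm by 85 mm) begins 54 mm behind the grasp point. The pads swing forward as they close: fully open they stand 13 mm farther back than shut.
Start: joints at [1.05, 0.477, 0.022, 1.555, -0.011, 1.109, -0.083], TCP at [0.271, -0.618, 0.242] pointing down, gripper open.
Joint ranges: [-2.96, 2.96], [-0.34, 2.1], [-1.41, 1.46], [0.24, 2.44], [-1.37, 4.51], [0.17, 1.92], [-2.96, 2.96]. Speed limits (rad/s): [2.39, 2.39, 3.14, 3.14, 3.14, 3.14, 3.14].

## Interface

Orientations are given as a unit quaternion [w, x, y, z].
In Python, from station import manip gives the robot as it stands.
- The arm moves only by the tool play_rows, never from a script. Its argument "steps" is text: rows parted by semicolons, each of 5 numbers parted by spaces: the opening, from -1 (shut) to 1 (fully open), then the shift along the world's x, y, z in units of 25 mm (1.0 is 25 mm), then the turn about the world's z in units of 10 degrees (1.0 is 10 degrees). A call has 1 to 20 rows; each row shifts and turns the commanded pose from where the row before left it; what a row does not reach is not made up. A row lasts 1/8 s, in which the tool goes at most 62.5 mm and 10.7 degrees, less where a joint would pass 70% of its speed; a pose out of reach is approached as far as the arm can. A call is refused whole if a number of a shift passes 1 or a number of a turn 1, either way. A call with a gripper value outside its range is refused whole. The fingers move at their own pace and stop on an object; the grip force is fixed at half the most. Time passes only in rows, so rows that do not move let the fingers close. It gives the time, the measured TCP pose, the force, the opening and the grip force at its end, in the units of the state.
- manip.get_state(): the state, without advancing time (a new reading comes with each control period).
- manip.capture(name): name is "scene" or "top"; returns a dict with "color" (420x560x3 uint8, red, green, blue), "z_map" (420x560 float32, m along the optical axis (not along the pixel's ray), 0 where there is no reading), "fx", "fy", "cx", "cy" (pixels), "distortion" ([k1, k2, p1, p2, k3] as OpenCV has them; the pictures are not rectified), "camera_from_world" (4x4, takes a point from world to camera coordinates). Camera axes: x right, y down, z forward; pixel columns grow to the right and rows downward; lengths in m; the calibration is good to about 2 mm. A picture is of the moment at which its call begins.
- manip.hand_in(): hands the job in; it is judged then, once.
The state is a dict: "time_s": time; "joint_pos": joint angles; "joint_vel": joint speeds; "joint_efforts": joint torques, N m; "tool_pos": TCP position; "eef_rot": TCP orientation; "force": force on the tool from outside, world axes, zero at the start; "ft_torque": the same for the moment, N m; "gripper_width": finger opening in m; "grasp_force": force on a finger pad.
Only numpy, scipy, OpenCV 4.12 (cv2) and the standard library are available. Lean on these libraries where they do the work, as an engineer would, in place of code of your own. Each camera call takes 0.05 s, during which the arm holds its last target. There are 200 camera calls.

## Working session

There is one attempt and no reset: what is moved stays moved. The work goes in short steps, Python scripts to look and compute and a tool call to move; the robot and the scene stay as the last step left them, time stands still between calls to the robot, and variables do not carry over. Pictures are saved under pics/ and viewed, at most 14 in all, crops included, and the job is handed in when it is done.

Besides the shell and the picture viewer there is one more tool, called in YAML: its name, and indented under it one key for each argument. play_rows: Moves the arm, as the interface text tells. Its arguments: {"type":"object","properties":{"steps":{"type":"string"}},"required":["steps"]}

```bash
mkdir -p pics; ls; cat > h.py <<'E'
import numpy as np, cv2
from station import manip
def cap(n):
    c=manip.capture(n); np.savez('last_%s.npz'%n,**{k:np.array(v) for k,v in c.items()}); return c
def load(n): return np.load('last_%s.npz'%n)
def cloud(c):
    K=np.array([[c['fx'],0,c['cx']],[0,c['fy'],c['cy']],[0,0,1.]]); h,w=c['z_map'].shape
    u,v=np.meshgrid(np.arange(w),np.arange(h))
    p=cv2.undistortPoints(np.stack([u,v],-1).reshape(-1,1,2).astype(np.float64),K,np.array(c['distortion'],float)).reshape(h,w,2)
    z=np.array(c['z_map'],float); P=np.stack([p[...,0]*z,p[...,1]*z,z],-1)
    T=np.linalg.inv(np.array(c['camera_from_world'])); W=P@T[:3,:3].T+T[:3,3]; W[z==0]=np.nan
    return W
def save(c,f): cv2.imwrite('pics/'+f,np.array(c['color'])[...,::-1])
E
python3 - <<'E'
from h import *
for n in('scene','top'):
    c=cap(n); save(c,n+'0.png'); print(n,c['fx'],np.linalg.inv(c['camera_from_world']).round(3).tolist(),c['distortion'])
s=manip.get_state(); print(s)
E
```

```text
pics
scene 502.6080254672883 [[0.614, 0.542, -0.574, 1.153], [0.789, -0.417, 0.451, -0.571], [0.005, -0.73, -0.684, 0.88], [0.0, 0.0, 0.0, 1.0]] [-0.16437921  0.          0.          0.          0.        ]
top 460.9143335780052 [[0.023, -0.998, 0.052, 0.395], [-1.0, -0.021, 0.021, -0.037], [-0.019, -0.053, -0.998, 1.145], [0.0, 0.0, 0.0, 1.0]] [-0.14046418  0.          0.          0.          0.        ]
{'time_s': 0.1, 'joint_pos': array([ 1.04992929,  0.47771434,  0.02234859,  1.55635897, -0.01150083,
        1.10930997, -0.08313062]), 'joint_vel': array([-0.00101859, -0.00299511, -0.00100806, -0.0016048 ,  0.00103019,
       -0.00016506, -0.00069138]), 'joint_efforts': array([ 4.34012676e-03, -5.97759676e+01,  1.61351681e+00, -2.81955475e+01,
        1.27724122e-02,  5.02009076e-03, -1.26373484e-05]), 'tool_pos': array([ 0.27055056, -0.61783587,  0.24142242]), 'eef_rot': array([-7.98719017e-04,  9.78779740e-01,  2.04913468e-01, -2.30055757e-04]), 'force': array([ 1.25644269, -0.13306687,  0.18297369]), 'ft_torque': array([ 0.03618966,  0.01155747, -0.03694736]), 'grasp_force': 0.0, 'gripper_width': 0.08513465383470463}
```

View pics/scene0.png

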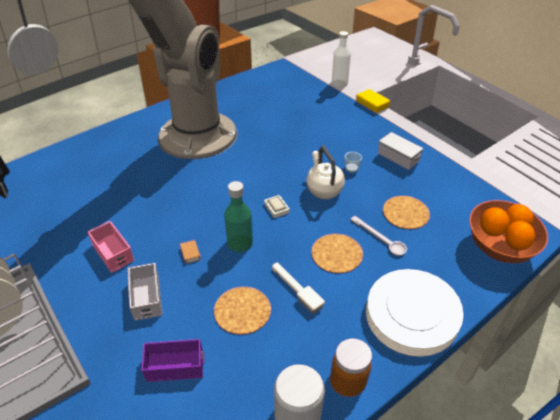

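View pics/top0.png

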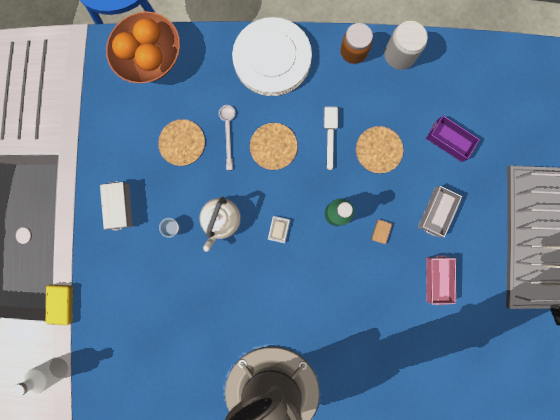

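The top view has +x up and +y left. The mats are at about (181,142), (273,146) and (379,150).

| Wanted | Candidates in the top view | Choice |
|---|---|---|
| Lower tier | grey open box (441,211), purple (455,138), pink (441,280) | grey |
| Upper tier | pale-lidded box (116,205), yellow sponge (59,304) | pale-lidded box |
| Bottle | green (340,212), clear (40,380), jars (357,43) and (405,45) | green |
| Spoon | spoon (228,140), brush (331,135) | spoon |
| Teapot | (220,218) only | that one |

Small things to leave alone are (279,230), (382,232) and (169,228). I'll measure next.

```bash
cat >> h.py <<'E'
def comps(W,lo=.012,minpix=40,box=(.3,1.1,-.65,.65)):
    Z=W[...,2]; m=(Z>lo)&(Z<.3)&(W[...,0]>box[0])&(W[...,0]<box[1])&(W[...,1]>box[2])&(W[...,1]<box[3])
    n,l,st,ce=cv2.connectedComponentsWithStats(m.astype(np.uint8),connectivity=4)
    return [(ce[i].round(),W[l==i]) for i in range(1,n) if st[i,4]>=minpix]
def rect(P):
    (c,s,a)=cv2.minAreaRect((P[:,:2]*1000).astype(np.float32)); return np.round(c,1),np.round(s,1),round(a,1)
E
python3 - <<'E'
from h import *
for n in('top','scene'):
    c=load(n); W=cloud(c); Z=W[...,2]
    print(n,'table z',np.nanmedian(Z[(W[...,0]>.3)&(W[...,0]<.8)&(abs(W[...,1])<.3)]))
    hsv=cv2.cvtColor(c['color'],cv2.COLOR_RGB2HSV)
    m=((hsv[...,0]<22)&(hsv[...,1]>100)&(hsv[...,2]>90)&(Z<.012)&(Z>-.01)).astype(np.uint8)
    m=cv2.morphologyEx(m,cv2.MORPH_CLOSE,np.ones((7,7)))
    k,l,st,ce=cv2.connectedComponentsWithStats(m)
    for i in range(1,k):
        if st[i,4]>500:
            P=W[(l==i)]; P=P[~np.isnan(P[:,0])]; 
            cc,r=cv2.minEnclosingCircle((P[:,:2]*1000).astype(np.float32)); print('mat',ce[i].round(),np.round(cc,1),round(r,1),rect(P)[0:2],np.median(P[:,2]).round(4))
    for ce,P in comps(W):
        zt=np.percentile(P[:,2],97); T=P[P[:,2]>zt-.008]
        print(ce,'n',len(P),'ztop',zt.round(4),'all',rect(P),'top',rect(T),T[:,:2].mean(0).round(4))
top=load('top')['color'];
crop=lambda x,y,w,h:cv2.resize(top[y:y+h,x:x+w],(390,290),interpolation=cv2.INTER_CUBIC)
a=np.vstack([np.hstack([crop(400,105,108,80+10),crop(400,170,108,90)]),np.hstack([crop(80,165,108,90),crop(180,180,108,90)])])
cv2.imwrite('pics/crop1.png',a[...,::-1])
E
```

```text
top table z 0.0009158573272582959
mat [181. 142.] [621.3 243.1] 59.6 (array([621.2, 242.5]), array([117.3, 115.2])) 0.005
mat [273. 146.] [615.4   8.7] 58.8 (array([616.1,   8.7]), array([115.5, 113.1])) 0.0051
mat [379. 150.] [ 612.3 -256.8] 59.1 (array([ 612.2, -257.7]), array([115.6, 114.7])) 0.0052
[142.  46.] n 3852 ztop 0.1087 all (array([849.7, 338.7]), array([187.7, 187.1]), 21.2) top (array([840.9, 336. ]), array([107.5, 106.7]), 32.9) [0.8492 0.3393]
[272.  55.] n 4829 ztop 0.0391 all (array([843.6,  17.3]), array([198.5, 198.7]), 11.8) top (array([844.1,  17.8]), array([196.9, 198.2]), 18.5) [0.8421 0.0179]
[406.  44.] n 1458 ztop 0.1233 all (array([ 861.3, -309.7]), array([80.8, 82.5]), 11.1) top (array([ 864.7, -311.1]), array([73.8, 75.5]), 49.9) [ 0.8637 -0.3108]
[357.  42.] n 977 ztop 0.1034 all (array([ 865.5, -190.8]), array([69.1, 67.8]), 21.5) top (array([ 870. , -192.6]), array([61.8, 61.5]), 8.0) [ 0.8695 -0.1919]
[330. 132.] n 545 ztop 0.0283 all (array([ 635.7, -132.3]), array([155.2,  32.7]), 0.4) top (array([ 637.7, -132.2]), array([151.1,  32.6]), 0.4) [ 0.
[... 4767 characters left out ...]
array([197.5, 198.6]), 38.0) [0.8509 0.0142]
[ 66. 349.] n 590 ztop 0.022 all (array([ 442.2, -616.8]), array([ 59.1, 285.1]), 88.7) top (array([ 442.2, -616.8]), array([ 59.1, 285.1]), 88.7) [ 0.4886 -0.6012]
[172. 358.] n 1328 ztop 0.0457 all (array([ 644.8, -436.4]), array([116.4,  65.4]), 58.7) top (array([ 643.8, -436.9]), array([111. ,  64.2]), 58.6) [ 0.6454 -0.4384]
[351. 367.] n 1843 ztop 0.1017 all (array([ 875. , -193.8]), array([67.5, 66.8]), 87.1) top (array([ 873. , -191.9]), array([61.5, 62.1]), 9.1) [ 0.8737 -0.192 ]
[298. 394.] n 2407 ztop 0.1216 all (array([ 869.5, -312.3]), array([81.2, 79.7]), 8.8) top (array([ 867. , -310.1]), array([75.2, 76.2]), 76.8) [ 0.8685 -0.311 ]
```

View pics/crop1.png

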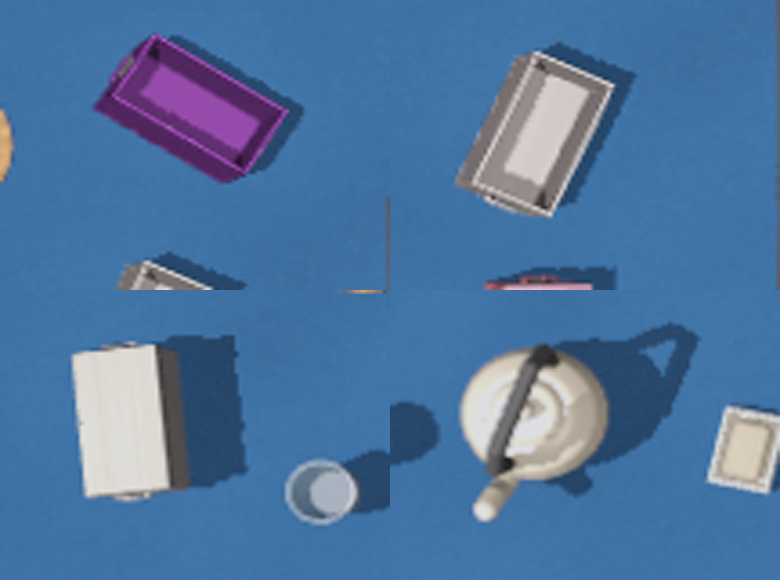

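The crop confirms the choices. The grey open box is the lower tier, with purple and pink as decoys. The pale-lidded box is the upper tier, and the teapot's bar runs lower-left to upper-right. Now I'll measure the spoon in both views and approach the lower tier.

```bash
python3 - <<'E'
from h import *
for n in('top','scene'):
    c=load(n); W=cloud(c); hsv=cv2.cvtColor(c['color'],cv2.COLOR_RGB2HSV)
    m=(hsv[...,1]<110)&(hsv[...,2]>100)&(W[...,0]>.52)&(W[...,0]<.75)&(W[...,1]>.08)&(W[...,1]<.18)
    P=W[m]; P=P[(P[:,2]>-.005)]
    print(n,len(P),rect(P),P[:,:2].min(0),P[:,:2].max(0))
    for x in np.arange(.54,.74,.015):
        Q=P[abs(P[:,0]-x)<.008]
        if len(Q): print(' %.3f n%d y %.4f w %.4f z %.4f..%.4f'%(x,len(Q),np.median(Q[:,1]),np.ptp(Q[:,1]),Q[:,2].min(),Q[:,2].max()))
E
```

```text
top 511 (array([638.3, 118.9]), array([169.5,  45.1]), 10.5) [0.55173892 0.10704979] [0.72203767 0.15269626]
 0.555 n30 y 0.1183 w 0.0154 z -0.0040..0.0111
 0.570 n45 y 0.1183 w 0.0149 z -0.0020..0.0125
 0.585 n37 y 0.1191 w 0.0157 z -0.0027..0.0126
 0.600 n31 y 0.1217 w 0.0102 z 0.0006..0.0151
 0.615 n30 y 0.1223 w 0.0096 z -0.0018..0.0126
 0.630 n35 y 0.1230 w 0.0132 z -0.0038..0.0158
 0.645 n36 y 0.1256 w 0.0135 z -0.0030..0.0131
 0.660 n33 y 0.1264 w 0.0119 z -0.0044..0.0134
 0.675 n41 y 0.1269 w 0.0275 z -0.0044..0.0131
 0.690 n92 y 0.1302 w 0.0442 z -0.0040..0.0159
 0.705 n108 y 0.1288 w 0.0456 z -0.0040..0.0163
 0.720 n29 y 0.1294 w 0.0315 z -0.0010..0.0163
scene 517 (array([652.1, 131.3]), array([ 72.8, 202.9]), 81.0) [0.54808512 0.08073053] [0.74923495 0.16092062]
 0.555 n20 y 0.1227 w 0.0266 z -0.0033..0.0094
 0.570 n44 y 0.1171 w 0.0282 z -0.0025..0.0111
 0.585 n42 y 0.1184 w 0.0288 z -0.0045..0.0120
 0.600 n31 y 0.1205 w 0.0235 z -0.0021..0.0105
 0.615 n39 y 0.1219 w 0.0229 z -0.0033..0.0137
 0.630 n35 y 0.1225 w 0.0213 z -0.0019..0.0108
 0.645 n37 y 0.1241 w 0.0246 z -0.0033..0.0111
 0.660 n35 y 0.1255 w 0.0224 z -0.0028..0.0121
 0.675 n51 y 0.1281 w 0.0360 z -0.0034..0.0110
 0.690 n96 y 0.1338 w 0.0496 z -0.0041..0.0124
 0.705 n82 y 0.1321 w 0.0535 z -0.0040..0.0143
 0.720 n30 y 0.1312 w 0.0312 z -0.0016..0.0121
 0.735 n4 y 0.0857 w 0.0100 z -0.0001..0.0006
```

play_rows:
  steps: "1 1 1 0 -1; 1 1 1 0 -1; 1 1 1 0 -1; 1 1 1 0 -1; 1 1 1 0 -0.74; 1 1 1 0 0; 1 1 1 0 0; 1 0.56 1 -1 0; 1 0 0.56 -1 0; 1 0 0 0 0"

```text
time_s: 1.35
tool_pos: [0.459, -0.402, 0.1902]
eef_rot: [-0.001, 0.979, -0.205, -0.002]
force: [-1.1, -0.4, -0.4]
gripper_width: 0.0853
grasp_force: 0.0
```

play_rows:
  steps: "1 0.03 -0.08 -1 0; 1 0 0 -1 0; 1 0 0 -1 0; 1 0 0 -1 0; 1 0 0 -1 0; 1 0 0 -1 0; 1 0 0 -0.6 0; 1 0 0 0 0; -1 0 0 0 0; -1 0 0 0 0; -1 0 0 0 0; -1 0 0 0 0; -1 0 0 0 0; -1 0 0 0 0"

```text
time_s: 3.1
tool_pos: [0.4614, -0.4071, 0.0288]
eef_rot: [0.001, 0.979, -0.206, 0.001]
force: [-0.1, 0.2, 7.2]
gripper_width: 0.059
grasp_force: 66.2
```

play_rows:
  steps: "-1 0 0 0 0; -1 0 0 0 0; -1 0 0 1 0; -1 0 0 1 0; -1 0 0 1 0; -1 0 0 1 0; -1 0 0 0 0"

```text
time_s: 3.98
tool_pos: [0.4616, -0.4072, 0.1293]
eef_rot: [0.001, 0.979, -0.206, 0.002]
force: [0.5, 0.1, -2.0]
gripper_width: 0.0592
grasp_force: 65.4
```

```bash
python3 - <<'E'
from h import *
print(manip.get_state()['tool_pos'])
a=[]
for n in('top','scene'):
    c=cap(n); W=cloud(c)
    for ce,P in comps(W):
        if np.hypot(*(P[:,:2].mean(0)-[.46,-.405]))<.08: print(n,ce,len(P),P[:,2].max())
    x,y=(390,160) if n=='top' else (80,200)
    a.append(cv2.resize(c['color'][y:y+120,x:x+120],(390,390),interpolation=cv2.INTER_CUBIC))
cv2.imwrite('pics/g1.png',np.hstack(a)[...,::-1])
E
```

```text
[ 0.46156182 -0.40719388  0.12929864]
top [454. 210.] 1692 0.2955746838857457
scene [127. 243.] 4185 0.2983228174327579
```

View pics/g1.png

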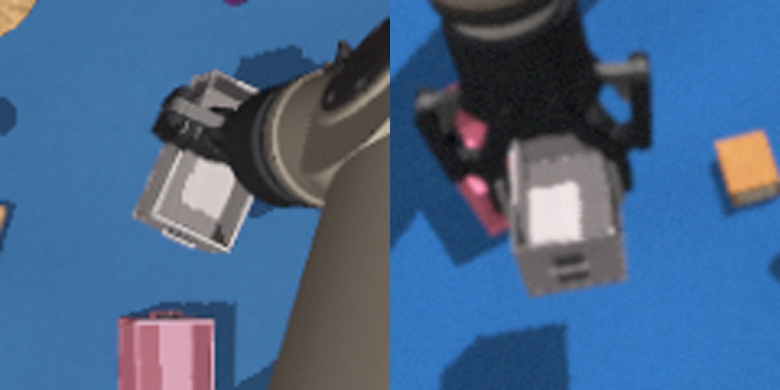

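The tier hangs level in the fingers, with its floor white and clip outward. I'll carry it to the middle mat.

play_rows:
  steps: "-1 1 0 0 0; -1 1 0 0 0; -1 1 1 0 0; -1 1 1 0 0; -1 1 1 0 0; -1 1 1 0 0; -1 0.34 1 0 0.6; -1 0 1 0 0.6; -1 0 1 0 0.6; -1 0 1 0 0.58; -1 0 1 0 0; -1 0 1 0 0; -1 0 1 0 0; -1 0 1 0 0; -1 0 1 0 0; -1 0 1 0 0; -1 0 1 0 0; -1 0 1 0 0; -1 0 0.66 0 0; -1 0 0 0 0"

```text
time_s: 6.58
tool_pos: [0.6185, 0.0117, 0.1264]
eef_rot: [-0.0, 1.0, 0.002, -0.001]
force: [-0.3, -0.8, -1.6]
gripper_width: 0.0589
grasp_force: 65.3
```

play_rows:
  steps: "-1 0.06 -0.1 -1 0; -1 0 0 -1 0; -1 0 0 -1 0; -1 0 0 0 0; -1 0 0 0 0"

```text
time_s: 7.2
tool_pos: [0.6211, 0.0067, 0.053]
eef_rot: [0.0, 1.0, -0.0, 0.0]
force: [-0.3, 0.1, -0.9]
gripper_width: 0.0592
grasp_force: 65.3
```

```bash
python3 - <<'E'
from h import *
s=manip.get_state(); print(s['tool_pos'],s['force'])
E
```

```text
[0.62106041 0.00673122 0.05298069] [-0.34533309  0.07655654 -0.91677387]
```

play_rows:
  steps: "-1 -0.04 0.1 -0.34 0; -1 0 0 -0.34 0; -1 0 0 0 0; -1 0 0 0 0"

```text
time_s: 7.7
tool_pos: [0.6196, 0.0102, 0.0353]
eef_rot: [0.0, 1.0, 0.0, 0.0]
force: [0.5, -0.6, -1.9]
gripper_width: 0.0591
grasp_force: 65.3
```

play_rows:
  steps: "-1 0 -0.04 -0.04 0; -1 0 0 -0.03 0; -1 0 0 0 0; -1 0 0 0 0"

```text
time_s: 8.2
tool_pos: [0.6197, 0.0089, 0.0339]
eef_rot: [0.0, 1.0, 0.0, 0.0]
force: [-1.4, -1.1, 2.7]
gripper_width: 0.0587
grasp_force: 65.8
```

play_rows:
  steps: "0.3 0 0 0 0; 1 0 0 0 0; 1 0 0 0 0; 1 0 0 0.5 0; 1 0 0 1 0; 1 0 0 1 0; 1 0 1 1 0; 1 0 1 1 0; 1 0 1 1 0; 1 0 1 1 0; 1 0 1 0 0; 1 0 1 0 0; 1 0 1 0 0; 1 0 1 0 0; 1 -1 1 0 0; 1 -1 1 0 0; 1 -1 1 0 0; 1 -1 1 0 0; 1 -1 1 0 0; 1 -1 1 0 0.3"

```text
time_s: 10.7
tool_pos: [0.4687, 0.3601, 0.1971]
eef_rot: [-0.0, 1.0, 0.027, 0.0]
force: [-0.1, -0.6, -0.1]
gripper_width: 0.0854
grasp_force: 0.0
```

play_rows:
  steps: "1 -0.48 1 0 0.35; 1 0 0.44 0 0; 1 0 0 0 0; 1 0 0 0 0"

```text
time_s: 11.2
tool_pos: [0.4589, 0.3938, 0.1958]
eef_rot: [0.001, 0.998, 0.056, 0.0]
force: [0.1, 0.1, -0.2]
gripper_width: 0.0852
grasp_force: 0.0
```

```bash
cat >> h.py <<'E'
def fitrect(P,L=110,Wd=60): return rect(P)
def near(c,x,y,r=.09,lo=.012):
    W=cloud(c); o=[]
    for ce,P in comps(W,lo):
        if np.hypot(*(P[:,:2].mean(0)-[x,y]))<r:
            zt=np.percentile(P[:,2],97); T=P[P[:,2]>zt-.008]; o.append((ce,zt.round(4),rect(T),rect(P)))
    return o
E
python3 - <<'E'
from h import *
print(manip.get_state()['tool_pos'])
for n in('top','scene'):
    c=cap(n); print(n,near(c,.6175,.009))
    save(c,n+'1.png')
E
```

```text
[0.45886293 0.39375992 0.19583514]
top [(array([272., 143.]), np.float64(0.0527), (array([615.2,   8.3]), array([ 60.4, 111.2]), 89.9), (array([612.7,   8.1]), array([116.2,  60.5]), 0.1))]
scene [(array([338., 245.]), np.float64(0.05), (array([618. ,   7.5]), array([114.1,  64.7]), 0.3), (array([620.1,   7.2]), array([118.2,  64.7]), 0.6))]
```

View pics/top1.png

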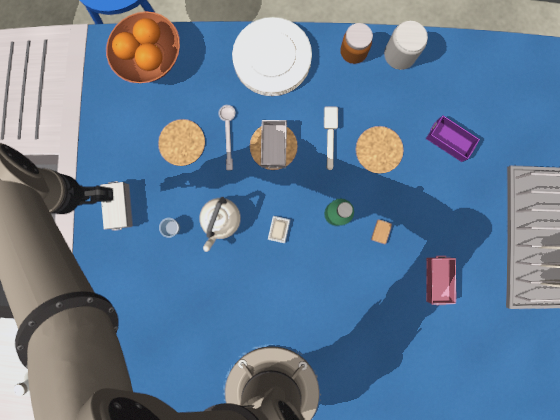

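The tier stands square on the middle mat at (272,143), about 1 mm off centre in both views. Nothing else has moved. Next I'll grasp the upper tier.

play_rows:
  steps: "1 -0.04 0.05 -1 0; 1 0 0 -1 0; 1 0 0 -1 0; 1 0 0 -1 0; 1 0 0 -1 0; 1 0 0 -1 0; 1 0 0 -0.43 0; 1 0 0 0 0; 1 0 0 0 0"

```text
time_s: 12.42
tool_pos: [0.4572, 0.3968, 0.0363]
eef_rot: [-0.001, 0.998, 0.057, 0.001]
force: [-0.5, 0.1, 0.4]
gripper_width: 0.0855
grasp_force: 0.0
```

play_rows:
  steps: "-1 0 0 0 0; -1 0 0 0 0; -1 0 0 0 0; -1 0 0 0 0; -1 0 0 0 0; -1 0 0 0 0; -1 0 0 0 0"

```text
time_s: 13.3
tool_pos: [0.4572, 0.3971, 0.0365]
eef_rot: [-0.001, 0.998, 0.057, 0.001]
force: [-0.5, -1.5, 5.9]
gripper_width: 0.0589
grasp_force: 66.4
```

play_rows:
  steps: "-1 0 0 0.5 0; -1 0 0 1 0; -1 0 0 1 0; -1 1 0 1 0; -1 1 0 1 0; -1 1 -1 0 0; -1 1 -1 0 0; -1 1 -1 0 -0.3; -1 1 -1 0 -0.35; -1 0.36 -1 0 0; -1 0 -1 0 0; -1 0 -1 0 0; -1 0 -1 0 0; -1 0 -1 0 0; -1 0 -1 0 0; -1 0 -1 0 0; -1 0 -1 0 0; -1 0 -1 0 0; -1 0 -1 0 0; -1 0 -1 0 0"

```text
time_s: 15.8
tool_pos: [0.615, 0.0201, 0.148]
eef_rot: [-0.0, 1.0, 0.001, 0.0]
force: [0.2, -0.2, -3.3]
gripper_width: 0.059
grasp_force: 65.4
```

play_rows:
  steps: "-1 0 -0.53 0 0; -1 0 0 0 0; -1 0 0 0 0; -1 0 0 0 0"

```text
time_s: 16.3
tool_pos: [0.6155, 0.0097, 0.1478]
eef_rot: [-0.0, 1.0, 0.001, 0.0]
force: [0.3, -0.7, -2.7]
gripper_width: 0.0592
grasp_force: 65.4
```

play_rows:
  steps: "-1 0.03 -0.03 -1 0; -1 0 0 -0.9 0; -1 0 0 0 0; -1 0 0 0 0"

```text
time_s: 16.8
tool_pos: [0.6169, 0.008, 0.1011]
eef_rot: [-0.0, 1.0, 0.001, 0.001]
force: [0.3, -0.0, -2.6]
gripper_width: 0.0587
grasp_force: 65.3
```

```bash
python3 - <<'E'
from h import *
s=manip.get_state(); print(s['tool_pos'],s['force'])
c=cap('scene'); W=cloud(c); save(c,'s2.png')
cv2.imwrite('pics/s2c.png',cv2.resize(c['color'][140:300,240:440],(800,600),interpolation=cv2.INTER_CUBIC)[...,::-1])
E
```

```text
[0.61690225 0.00803431 0.10109724] [ 0.31289758 -0.03609737 -2.58263489]
```

View pics/s2c.png

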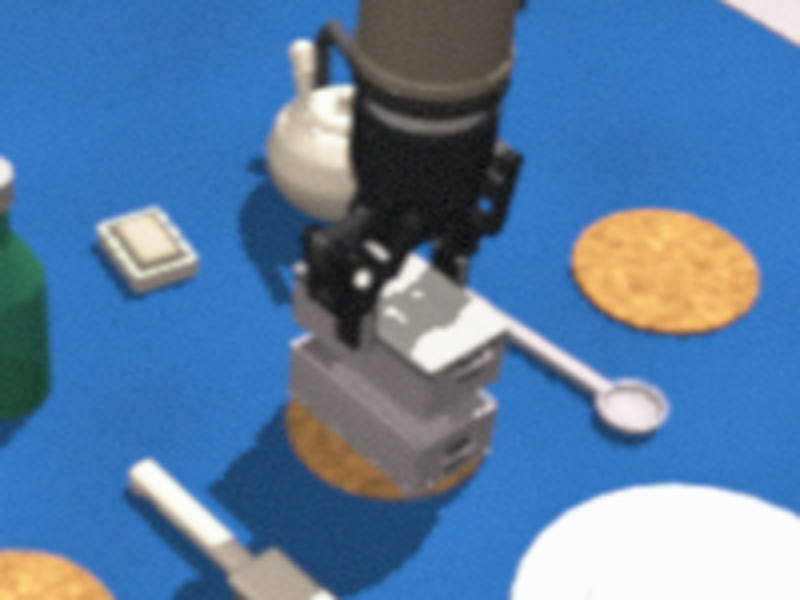

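The upper tier hangs level and lines up above the lower tier, as seen around (400,350) in the crop. I'll lower it.

play_rows:
  steps: "-1 -0.02 0.03 -0.4 0; -1 0 0 -0.3 0; -1 0 0 -0.1 0; -1 0 0 0 0; -1 0 0 0 0"

```text
time_s: 17.48
tool_pos: [0.6155, 0.0082, 0.0805]
eef_rot: [-0.0, 1.0, 0.0, -0.0]
force: [-3.8, -0.1, 3.8]
gripper_width: 0.0589
grasp_force: 66.0
```

play_rows:
  steps: "0.3 0 0 0 0; 1 0 0 0 0; 1 0 0 0 0; 1 0 0 0.5 0; 1 0 0 1 0; 1 0 0 1 0; 1 0 0 1 0; 0 0 0.62 1 0.5; -0.3 0.5 1 0 0; -0.3 0.44 1 0 0; -0.3 0 1 0 0; -0.3 0 1 0 0; -0.3 0 0 -1 0; -0.3 0 0 -1 0; -0.3 0 0 0 0; -0.3 0 0 0 0; -0.3 0 0 0 0"

```text
time_s: 19.6
tool_pos: [0.6402, 0.1238, 0.1444]
eef_rot: [-0.0, 0.999, 0.044, 0.001]
force: [-0.3, -0.5, 0.1]
gripper_width: 0.0299
grasp_force: 0.0
```

```bash
python3 - <<'E'
from h import *
s=manip.get_state(); print(s['tool_pos'],s['force'],s['gripper_width'])
a=[]
for n in('top','scene'):
    c=cap(n); print(n,near(c,.6175,.009))
    x,y=(200,95) if n=='top' else (290,170)
    a.append(cv2.resize(c['color'][y:y+110,x:x+130],(400,340),interpolation=cv2.INTER_CUBIC))
cv2.imwrite('pics/s3.png',np.hstack(a)[...,::-1])
E
```

```text
[0.64022363 0.12382689 0.14439881] [-0.33966657 -0.47975429  0.13838179] 0.029916728661094464
top [(array([238., 112.]), np.float64(0.2698), (array([641.7,  84.7]), array([13.5,  0.8]), 2.4), (array([643.2,  74.3]), array([24.6, 33.1]), 8.3)), (array([273., 141.]), np.float64(0.0994), (array([613.2,   6.9]), array([115.9,  60.6]), 1.0), (array([613.7,   7.7]), array([119.1,  60.6]), 0.2))]
scene [(array([338., 238.]), np.float64(0.0973), (array([616.8,   6.5]), array([118. ,  62.5]), 0.7), (array([618.2,   5.7]), array([120.8,  64.3]), 0.8))]
```

View pics/s3.png

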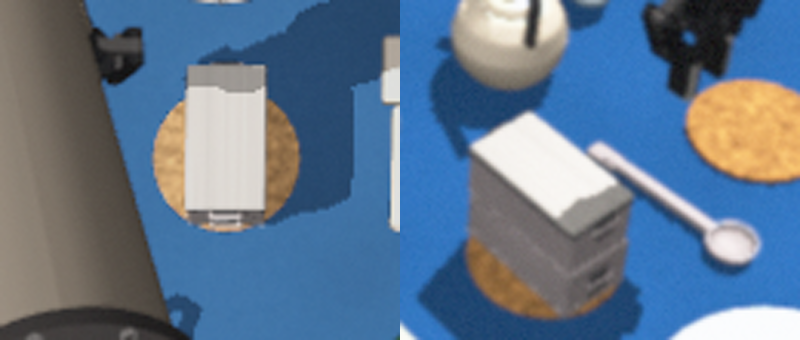

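The tin is stacked squarely on the mat, with the lid at (225,140) in the crop and the two sides flush. Now I'll go down to the spoon.

play_rows:
  steps: "-0.3 -0.04 0 -1 0; -0.3 0 0 -1 0; -0.3 0 0 -1 0; -0.3 0 0 -1 0; -0.3 0 0 -0.8 0; -0.3 0 0 0 0; -0.3 0 0 0 0"

```text
time_s: 20.58
tool_pos: [0.639, 0.1239, 0.0237]
eef_rot: [-0.0, 0.999, 0.044, 0.001]
force: [-0.2, 0.6, 0.8]
gripper_width: 0.0296
grasp_force: 0.0
```

play_rows:
  steps: "-0.3 0 0 -0.38 0; -0.3 0 0 0 0; -0.3 0 0 0 0; -1 0 0 0 0; -1 0 0 0 0; -1 0 0 0 0; -1 0 0 0 0; -1 0 0 0 0"

```text
time_s: 21.58
tool_pos: [0.6386, 0.1238, 0.0137]
eef_rot: [-0.0, 0.999, 0.044, 0.0]
force: [-1.4, -0.3, 6.0]
gripper_width: 0.0074
grasp_force: 60.8
```

play_rows:
  steps: "-1 0 0 0.4 0; -1 0 0 1 0; -1 0 0 1 0; -1 0 0 1 0; -1 0 0 1 0; -1 0 0 1 0; -1 0 0 0 0; -1 0 0 0 0"

```text
time_s: 22.58
tool_pos: [0.6377, 0.1235, 0.1475]
eef_rot: [0.0, 0.999, 0.044, -0.001]
force: [0.1, 0.1, -1.1]
gripper_width: 0.0079
grasp_force: 60.1
```

```bash
python3 - <<'E'
from h import *
s=manip.get_state(); print(s['tool_pos'],s['force'],s['gripper_width'])
a=[]
for n in('top','scene'):
    c=cap(n); W=cloud(c)
    if n=='scene':
        hsv=cv2.cvtColor(c['color'],cv2.COLOR_RGB2HSV)
        m=(hsv[...,1]<110)&(hsv[...,2]>90)&(W[...,0]>.5)&(W[...,0]<.76)&(W[...,1]>.07)&(W[...,1]<.18)&(W[...,2]>.08)&(W[...,2]<.16)
        P=W[m]
        for x in np.arange(.54,.75,.015):
            Q=P[abs(P[:,0]-x)<.008]
            if len(Q): print(' %.3f n%d y %.4f z %.4f %.4f'%(x,len(Q),np.median(Q[:,1]),np.median(Q[:,2]),Q[:,2].max()))
    x,y=(190,80) if n=='top' else (290,120)
    a.append(cv2.resize(c['color'][y:y+120,x:x+140],(400,340),interpolation=cv2.INTER_CUBIC))
cv2.imwrite('pics/s4.png',np.hstack(a)[...,::-1])
E
```

```text
[0.63767581 0.12345665 0.14751343] [ 0.06515366  0.08235154 -1.09680378] 0.007891480393462914
 0.555 n17 y 0.1141 z 0.1402 0.1411
 0.570 n38 y 0.1121 z 0.1405 0.1469
 0.585 n36 y 0.1148 z 0.1411 0.1446
 0.600 n31 y 0.1172 z 0.1414 0.1450
 0.615 n30 y 0.1184 z 0.1418 0.1442
 0.630 n4 y 0.1164 z 0.1425 0.1527
 0.645 n26 y 0.1159 z 0.1446 0.1553
 0.660 n39 y 0.1226 z 0.1423 0.1507
 0.675 n40 y 0.1252 z 0.1415 0.1458
 0.690 n94 y 0.1327 z 0.1376 0.1450
 0.705 n83 y 0.1328 z 0.1378 0.1449
 0.720 n25 y 0.1253 z 0.1424 0.1442
```

View pics/s4.png

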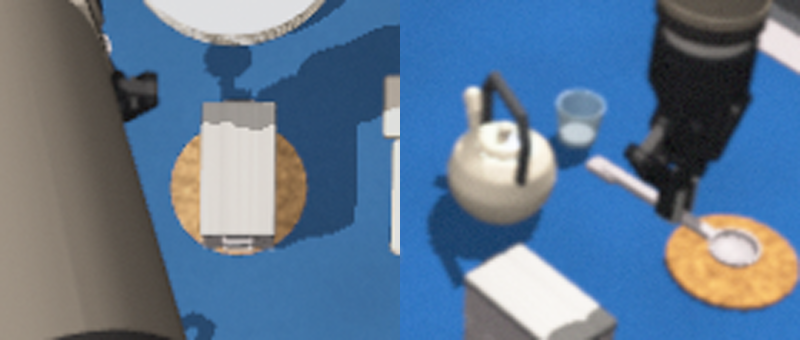

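The spoon is held level by its handle, with the bowl at (735,250) in the right crop. I'll move it over the lid.

play_rows:
  steps: "-1 -0.44 -1 0 -0.5; -1 -0.44 -1 0 0; -1 0 -1 0 0; -1 0 -1 0 0; -1 0 -0.61 0 0; -1 0 0 0 0; -1 0 0 0 0; -1 0 0 0 0"

```text
time_s: 23.68
tool_pos: [0.6163, 0.01, 0.1483]
eef_rot: [-0.0, 1.0, 0.001, -0.0]
force: [0.6, -0.3, -0.8]
gripper_width: 0.0075
grasp_force: 60.1
```

play_rows:
  steps: "-1 -0.02 -0.07 -0.7 0; -1 0 0 -0.5 0; -1 0 0 -0.2 0; -1 0 0 0 0; -1 0 0 0 0"

```text
time_s: 24.3
tool_pos: [0.6161, 0.0067, 0.1136]
eef_rot: [-0.0, 1.0, 0.0, 0.0]
force: [-0.5, -0.0, -0.6]
gripper_width: 0.0082
grasp_force: 60.1
```

play_rows:
  steps: "-1 0 0.04 -0.12 0; -1 0 0 0 0; -1 0 0 0 0"

```text
time_s: 24.68
tool_pos: [0.6159, 0.0077, 0.1104]
eef_rot: [0.0, 1.0, 0.0, 0.0]
force: [0.9, 0.4, -0.3]
gripper_width: 0.0076
grasp_force: 60.1
```

play_rows:
  steps: "-1 0 0 -0.06 0; -1 0 0 0 0; -1 0 0 0 0"

```text
time_s: 25.05
tool_pos: [0.6161, 0.0077, 0.1097]
eef_rot: [0.0, 1.0, 0.0, 0.0]
force: [-3.0, 0.7, 4.9]
gripper_width: 0.0078
grasp_force: 60.9
```

play_rows:
  steps: "-0.6 0 0 0 0; -0.4 0 0 0 0; -0.2 0 0 0 0; -0.2 0 0 0.4 0; -0.2 0 0 1 0; -0.2 0 0 1 0; 0 0 0 1 0; 0.2 0 0 1 0; 0.3 -1 0 0 0; 0.3 -1 -1 0 0; 0.3 -1 -1 0 0; 0.3 -1 -1 0 0; 0.3 -1 -1 0 0; 0.3 -1 -1 0 0; 0.3 -0.62 -1 0 0; 0.3 0 -0.34 0 0; 0.3 0 0 0 0; 0.3 0 0 0 0; 0.3 0 0 0 0"

```text
time_s: 27.42
tool_pos: [0.4509, -0.1499, 0.2188]
eef_rot: [-0.0, 1.0, 0.001, 0.0]
force: [-0.6, 0.1, -0.2]
gripper_width: 0.0555
grasp_force: 0.0
```

```bash
python3 - <<'E'
from h import *
s=manip.get_state(); print(s['tool_pos'],s['force'],s['gripper_width'])
a=[]
for n in('top','scene'):
    c=cap(n); W=cloud(c)
    m=(W[...,2]>.101)&(W[...,2]<.125)&(W[...,0]>.5)&(W[...,0]<.75)&(abs(W[...,1])<.05); P=W[m]
    if len(P): print(n,len(P),rect(P),np.median(P[:,2]),P[:,0].min(),P[:,0].max())
    print(near(c,.6175,.009,.06))
    x,y=(230,80) if n=='top' else (280,170)
    a.append(cv2.resize(c['color'][y:y+120,x:x+140],(400,340),interpolation=cv2.INTER_CUBIC))
cv2.imwrite('pics/s5.png',np.hstack(a)[...,::-1])
E
```

```text
[ 0.4508631  -0.14985092  0.21876392] [-0.58205632  0.09553516 -0.23850546] 0.05552919999323939
top 407 (array([613.8,   0.9]), array([166. ,  44.6]), 2.7) 0.10506813974195883 0.5306117915606652 0.6964892917939128
[(array([273., 138.]), np.float64(0.1077), (array([613.6,   5.9]), array([ 54.5, 165.9]), 89.7), (array([613.5,   7.8]), array([165.9,  60.8]), 0.3))]
scene 322 (array([615.8,   7.9]), array([ 40.9, 163.7]), 89.1) 0.10420581792529432 0.5339891100826648 0.6976676925625644
[(array([338., 237.]), np.float64(0.1055), (array([615.8,   4.5]), array([ 55.3, 163.7]), 89.2), (array([615.9,   5.7]), array([163.7,  64.2]), 1.3))]
```

View pics/s5.png

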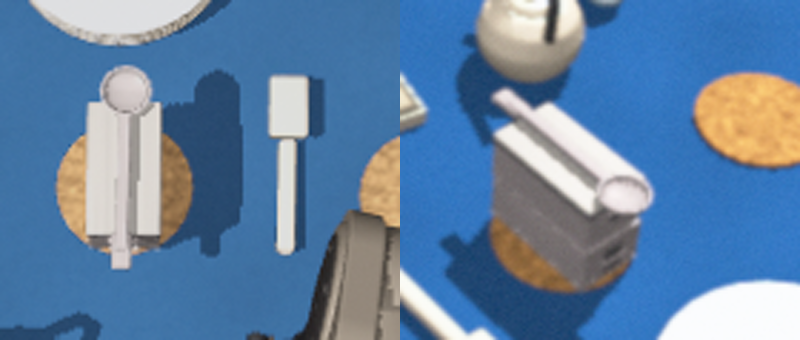

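The spoon lies straight along the lid. Next is the bottle.

play_rows:
  steps: "0.3 0 -0.03 -1 0; 0.3 0 0 -1 0; 0.3 0 0 -0.25 0; 0.3 0 0 0 0; 0.3 0 0 0 0; -1 0 0 0 0; -1 0 0 0 0; -1 0 0 0 0; -1 0 0 0 0; -1 0 0 0 0; -1 0 0 0 0"

```text
time_s: 28.9
tool_pos: [0.4511, -0.1515, 0.1635]
eef_rot: [0.0, 1.0, 0.0, 0.001]
force: [-0.6, 1.2, 6.3]
gripper_width: 0.0302
grasp_force: 59.1
```

play_rows:
  steps: "-1 0 0 0.4 0; -1 0 0 1 0; -1 0 0 1 0; -1 0 0 1 0; -1 0 0 1 0; -1 0 0 1 0; -1 0 0 0.9 0; -1 0 0 0 0; -1 0 0 0 0"

```text
time_s: 30.02
tool_pos: [0.4495, -0.1515, 0.319]
eef_rot: [-0.0, 1.0, 0.0, -0.001]
force: [0.6, 1.0, -3.5]
gripper_width: 0.0305
grasp_force: 59.7
```

play_rows:
  steps: "-1 0 0.5 0 0; -1 0.2 1 0 0; -1 0.5 1 0 0; -1 0.5 1 0 0; -1 0.5 1 0 0; -1 0.5 1 0 0; -1 0.5 1 0 0; -1 0.5 1 0 0; -1 0.5 1 0 0; -1 0.5 1 0 0; -1 0.5 1 0 0; -1 0.5 1 0 0; -1 0.5 1 0 0; -1 0.5 1 0 0; -1 0.5 1 0 0; -1 0.25 0.7 0 0; -1 0 0.57 0 0; -1 0 0 0 0; -1 0 0 0 0; -1 0 0 0 0"

```text
time_s: 32.52
tool_pos: [0.6242, 0.2414, 0.3203]
eef_rot: [0.0, 1.0, -0.0, 0.0]
force: [0.1, 0.4, -2.3]
gripper_width: 0.0303
grasp_force: 59.7
```

play_rows:
  steps: "-1 -0.03 0.05 -0.6 0; -1 0 0 -1 0; -1 0 0 -1 0; -1 0 0 -1 0; -1 0 0 -1 0; -1 0 0 -0.6 0; -1 0 0 -0.4 0; -1 0 0 0 0; -1 0 0 0 0"

```text
time_s: 33.65
tool_pos: [0.6239, 0.2442, 0.181]
eef_rot: [-0.0, 1.0, 0.0, 0.001]
force: [0.8, 0.1, -2.5]
gripper_width: 0.0305
grasp_force: 59.8
```

```bash
python3 - <<'E'
from h import *
s=manip.get_state(); print(s['tool_pos'],s['force'])
for n in('top','scene'):
    c=cap(n); W=cloud(c); hsv=cv2.cvtColor(c['color'],cv2.COLOR_RGB2HSV)
    m=(hsv[...,0]>55)&(hsv[...,0]<95)&(hsv[...,1]>100)&(W[...,2]>.02)&(W[...,2]<.2)&(abs(W[...,0]-.62)<.1)&(abs(W[...,1]-.243)<.1); P=W[m]
    for a,b in((.02,.05),(.06,.1)):
        Q=P[(P[:,2]>a)&(P[:,2]<b)]
        if len(Q)>10: print(n,a,len(Q),rect(Q),Q[:,:2].min(0),Q[:,:2].max(0))
E
```

```text
[0.62389556 0.24422961 0.18101503] [ 0.79547053  0.1162777  -2.48879337]
scene 0.02 39 (array([640. , 220.1]), array([33.2,  8.8]), 35.0) [0.62390251 0.21181604] [0.65286284 0.23259792]
scene 0.06 186 (array([638. , 226.2]), array([56.6, 21.6]), 33.9) [0.60883655 0.21090532] [0.6569801  0.25027933]
```

play_rows:
  steps: "-1 0 -0.05 -0.3 0; -1 0 0 -0.16 0; -1 0 0 0 0; -1 0 0 0 0"

```text
time_s: 34.25
tool_pos: [0.6234, 0.2428, 0.1686]
eef_rot: [-0.0, 1.0, 0.0, 0.0]
force: [-0.9, 1.0, -1.4]
gripper_width: 0.0304
grasp_force: 59.9
```

play_rows:
  steps: "-1 0 0 -0.03 0; -1 0 0 0 0; -1 0 0 0 0"

```text
time_s: 34.62
tool_pos: [0.6237, 0.2429, 0.1685]
eef_rot: [-0.0, 1.0, 0.0, 0.001]
force: [-0.9, -0.2, 5.6]
gripper_width: 0.0302
grasp_force: 60.5
```

play_rows:
  steps: "-0.1 0 0 0 0; 0.2 0 0 0 0; 0.3 0 0 0 0; 0.3 0 0 0.5 0; 0.3 0 0 1 0; 0.3 0 0 1 0; 0.3 -1 0 0.5 0; 0.3 -1 0 0 0; 0.3 -1 0 0 0; 0.3 -1 -1 0 -0.6; 0.3 -1 -1 0 -0.6; 0.3 -1 -1 0 -0.6; 0.3 -1 -1 0 0; 0.3 -0.63 -0.41 0 0; 0.3 0 0 0 0; 0.3 0 0 0 0; 0.3 0 0 0 0"

```text
time_s: 36.75
tool_pos: [0.4333, 0.1334, 0.2429]
eef_rot: [-0.0, 0.988, -0.156, 0.0]
force: [0.7, -0.1, 0.3]
gripper_width: 0.0556
grasp_force: 0.0
```

```bash
python3 - <<'E'
from h import *
s=manip.get_state(); print(s['tool_pos'],s['eef_rot'],s['force'])
for n in('top','scene'):
    c=cap(n); print(n,near(c,.6228,.2428,.08)); save(c,n+'6.png')
E
```

```text
[0.43332086 0.13338288 0.24287604] [-2.55483938e-04  9.87835391e-01 -1.55502937e-01  1.09738330e-04] [ 0.70219743 -0.07930719  0.27100978]
top [(array([174., 135.]), np.float64(0.1866), (array([622. , 242.8]), array([32.5, 30.9]), 63.2), (array([619.9, 238.9]), array([53.5, 62.2]), 52.2))]
scene [(array([412., 188.]), np.float64(0.1839), (array([626.1, 241.5]), array([29.4, 30.9]), 25.7), (array([629.7, 233.9]), array([62.5, 47.9]), 25.3))]
```

View pics/scene6.png

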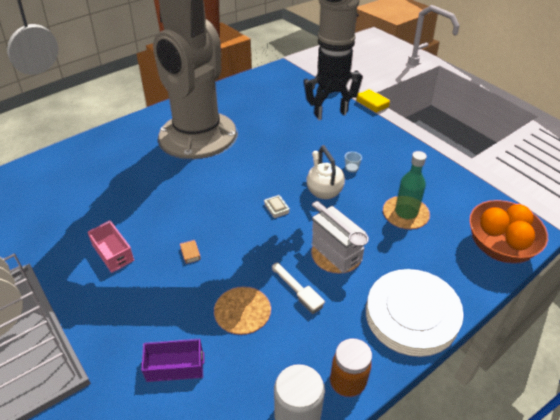

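Bottle stands on the left mat at (412,190) and everything else is in place. Next I'll lower onto the teapot's bar.

play_rows:
  steps: "0.3 0 -0.03 -1 0; 0.3 0 0 -1 0; 0.3 0 0 -1 0; 0.3 0 0 -1 0; 0.3 0 0 -0.7 0; 0.3 0 0 -0.4 0; 0.3 0 0 0 0; 0.3 0 0 0 0; -1 0 0 0 0; -1 0 0 0 0; -1 0 0 0 0; -1 0 0 0 0; -1 0 0 0 0; -1 0 0 0 0; -1 0 0 0 0"

```text
time_s: 38.72
tool_pos: [0.4331, 0.1321, 0.1157]
eef_rot: [-0.0, 0.988, -0.156, 0.0]
force: [-0.5, 2.1, 5.8]
gripper_width: 0.0102
grasp_force: 58.7
```

play_rows:
  steps: "-1 0 0 0.4 0; -1 0 0 0.8 0; -1 0 0 1 0; -1 0 0 0.8 0; -1 0 0 0 0; -1 0 0 0 0; -1 0 0 0 0"

```text
time_s: 39.6
tool_pos: [0.4317, 0.1313, 0.1893]
eef_rot: [0.001, 0.988, -0.156, -0.001]
force: [0.1, 0.2, -3.6]
gripper_width: 0.01
grasp_force: 58.9
```

play_rows:
  steps: "-1 0 -0.4 0 0; -1 0 -0.8 0 0; -1 0 -1 0 0; -1 0 -1 0 0; -1 0 -1 0 0; -1 0 -1 0 0; -1 0 -1 0 0; -1 0 -1 0 0; -1 0 -1 0 0; -1 0 -1 0 0; -1 0 -1 0 0; -1 0.5 -1 0 0; -1 1 -1 0 0; -1 1 -1 0 0; -1 1 -1 0 0; -1 1 -0.8 0 0; -1 1 -0.4 0 0; -1 0.9 -0.18 0 0; -1 0.54 0 0 0; -1 0.3 0 0 0"

```text
time_s: 42.1
tool_pos: [0.6135, -0.2576, 0.1897]
eef_rot: [-0.0, 0.988, -0.156, -0.001]
force: [-0.3, -0.5, -4.1]
gripper_width: 0.0102
grasp_force: 58.8
```

play_rows:
  steps: "-1 0 0 0 0; -1 0 0 0 0; -1 0 0 0 0; -1 0 0 0 0"

```text
time_s: 42.6
tool_pos: [0.6133, -0.2579, 0.1905]
eef_rot: [0.0, 0.988, -0.156, 0.0]
force: [0.5, 0.0, -3.9]
gripper_width: 0.0101
grasp_force: 58.9
```

play_rows:
  steps: "-1 0.03 0 -0.6 0; -1 0 0 -1 0; -1 0 0 -0.7 0; -1 0 0 0 0; -1 0 0 0 0"

```text
time_s: 43.22
tool_pos: [0.6148, -0.2581, 0.1333]
eef_rot: [0.0, 0.988, -0.156, 0.0]
force: [0.4, -0.2, -3.5]
gripper_width: 0.0098
grasp_force: 58.8
```

```bash
python3 - <<'E'
from h import *
s=manip.get_state(); print(s['tool_pos'],s['force'])
c=cap('scene')
cv2.imwrite('pics/t7.png',cv2.resize(c['color'][210:350,150:330],(780,600),interpolation=cv2.INTER_CUBIC)[...,::-1])
E
```

```text
[ 0.61475395 -0.2580622   0.13328935] [ 0.38603152 -0.15603037 -3.50145527]
```

View pics/t7.png

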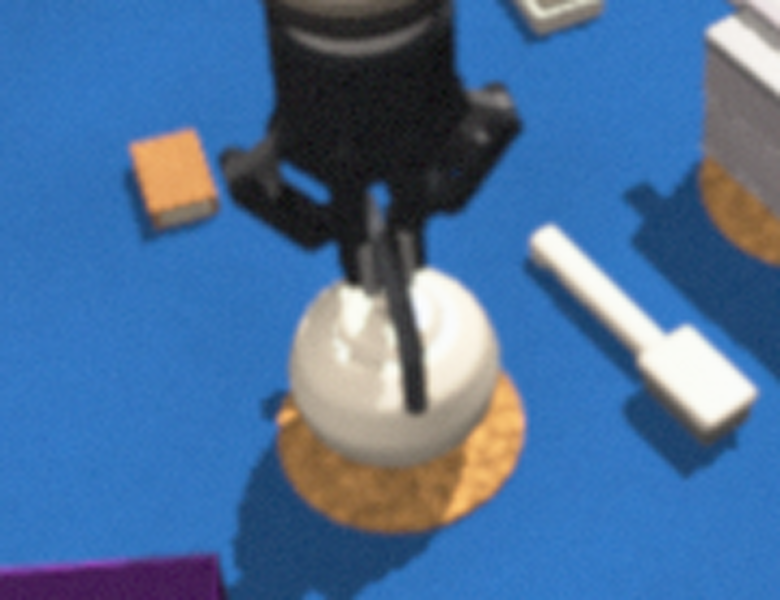

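The teapot hangs level just above the right mat, with its body at (395,365) in the crop. I'll lower it to contact.

play_rows:
  steps: "-1 -0.02 0.02 -0.3 0; -1 0 0 -0.18 0; -1 0 0 0 0; -1 0 0 0 0"

```text
time_s: 43.78
tool_pos: [0.6141, -0.2572, 0.121]
eef_rot: [-0.0, 0.988, -0.156, 0.0]
force: [0.2, -0.2, -2.1]
gripper_width: 0.0098
grasp_force: 59.1
```

play_rows:
  steps: "-1 0 0 -0.04 0; -1 0 0 0 0; -1 0 0 0 0"

```text
time_s: 44.15
tool_pos: [0.6147, -0.2573, 0.1209]
eef_rot: [-0.0, 0.988, -0.156, 0.001]
force: [-0.5, 1.9, 5.8]
gripper_width: 0.0097
grasp_force: 59.8
```

Contact. I'll release, back off clear to the rear, and check.

play_rows:
  steps: "-0.5 0 0 0 0; -0.2 0 0 0 0; 0.2 0 0 0 0; 0.3 0 0 0 0; 0.3 0 0 0.5 0; 0.3 0 0 1 0; 0.3 0 0 1 0; 0.3 0 0 1 0; 0.3 -1 -1 1 0; 0.3 -1 -1 0 0; 0.3 -1 -1 0 0; 0.3 -1 -1 0 0; 0.3 0 -1 0 0; 0.3 0 -1 0 0; 0.3 0 -1 0 0; 0.3 0 0 0 0; 0.3 0 0 0 0"

```text
time_s: 46.28
tool_pos: [0.5142, -0.4313, 0.2327]
eef_rot: [-0.0, 0.988, -0.156, 0.0]
force: [-0.8, 0.1, 0.5]
gripper_width: 0.0556
grasp_force: 0.0
```

```bash
python3 - <<'E'
from h import *
s=manip.get_state(); print(s['tool_pos'],s['force'])
for n in('top','scene'):
    c=cap(n); save(c,n+'8.png')
    for q in((.6228,.2428),(.6175,.009),(.6142,-.2575),(.64,-.132),(.409,-.262),(.408,-.008)): print(n,q,near(c,*q,.05))
a=np.hstack([load('top')['color'][60:280,130:430],load('scene')['color'][100:320+0,190:490]])
cv2.imwrite('pics/f.png',np.vstack([cv2.resize(a,(800,293))])[...,::-1])
E
```

```text
[ 0.51416368 -0.43131823  0.23267267] [-0.84616125  0.14015094  0.529797  ]
top (0.6228, 0.2428) [(array([174., 135.]), np.float64(0.1863), (array([621.9, 242.4]), array([31.7, 31.4]), 22.1), (array([620.2, 239.5]), array([54.3, 62.2]), 50.9))]
top (0.6175, 0.009) [(array([273., 138.]), np.float64(0.1076), (array([613.5,   4.1]), array([ 51.9, 165.6]), 86.6), (array([613.8,   7.9]), array([165.7,  60.9]), 0.2))]
top (0.6142, -0.2575) [(array([382., 147.]), np.float64(0.1331), (array([ 612.1, -255.7]), array([12.5, 77.4]), 69.8), (array([ 600.8, -257.5]), array([119.9,  94.1]), 14.7))]
top (0.64, -0.132) [(array([330., 132.]), np.float64(0.0282), (array([ 636.3, -132.3]), array([153.2,  32.7]), 0.6), (array([ 635.6, -132.1]), array([154.5,  32.7]), 0.3))]
top (0.409, -0.262) [(array([381., 231.]), np.float64(0.0189), (array([ 406.8, -261.9]), array([34.8, 49.8]), 72.1), (array([ 406.8, -261.9]), array([34.8, 49.8]), 72.1))]
top (0.408, -0.008) [(array([278., 230.]), np.float64(0.022), (array([406.3,  -8.2]), array([27.4, 43.4]), 77.5), (array([406. ,  -8.2]), array([28. , 43.9]), 78.8
[... 342 characters left out ...]
))]
scene (0.6142, -0.2575) [(array([241., 295.]), np.float64(0.1313), (array([ 617.5, -255.6]), array([12.1, 73. ]), 71.1), (array([ 605.5, -260. ]), array([121.1,  93. ]), 11.9))]
scene (0.64, -0.132) [(array([301., 290.]), np.float64(0.0271), (array([ 650.1, -133. ]), array([134.4,  34.9]), 0.5), (array([ 640.5, -133.1]), array([153.6,  34.9]), 0.5))]
scene (0.409, -0.262) [(array([189., 250.]), np.float64(0.0165), (array([ 409.9, -262.4]), array([36.8, 54.5]), 72.6), (array([ 409.9, -262.4]), array([36.8, 54.5]), 72.6))]
scene (0.408, -0.008) [(array([277., 204.]), np.float64(0.0207), (array([407.7,  -7.1]), array([29. , 50.9]), 73.5), (array([406.4,  -6.8]), array([29. , 53.7]), 73.5))]
```

View pics/top8.png

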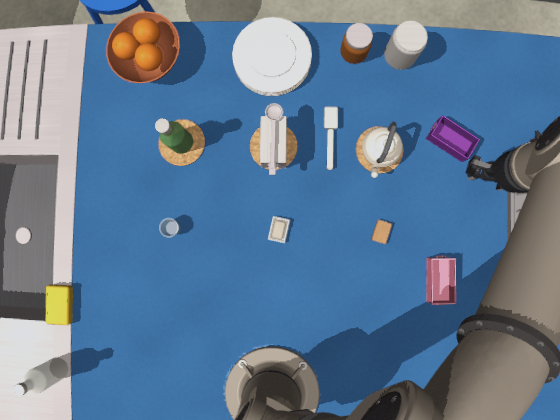

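In the top view the bottle is on the left mat (176,138), the tin with its spoon on the middle mat (273,140) and the teapot on the right mat (382,147). All are within about 2 mm of centre. The brush (331,135) and matchbox (382,231) haven't moved, so I'll hand in.

```bash
python3 -c "
from station import manip
print(manip.hand_in())"
```

```text
the job is handed in; nothing more can be done
None
```

The job is handed in: the tin with its spoon is on the middle mat, the bottle is on the left and the teapot on the right, each within about 2 mm of its mat's centre, with the brush and matchbox unmoved; it took about 46 s of the 115 s allowed.

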